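# Set the specimen tilt stage to its red mark

## Task

Set the tilt of the specimen stage: with the fingertips press down on the blue pad at the corner of its spring-backed plate until the green pointer stands at the red mark on the scale, then let go, so that the pointer stays within the width of the mark. If it goes too far, press the black pad to bring it back. Only press from above: do not pinch or hook the plate, do not touch the clamped bone or the pointer, do not shift the red mark, and leave the loose bone, jar and box where they are.

Things in the scene. Friction and masses are not known exactly. Their poses are not given: they have to be found in the camera images.
- stage: Tilt stage fixed to the bench; grey base 170 (x) x 240 (y) x 12 mm. Origin on the bench, below the middle of the tilt axis, which runs along the stage's x axis 65 mm up. At yaw 0 x points away from the robot, y to its left; yaw within 0.45 rad. An upright white scale stands on the far side (x = 64 to 69 mm, |y| under 45 mm), up to 155 mm high; the red mark reaches 177 mm.
- tilt (a joint): Tilt in rad of the aluminium plate (110 x by 200 y mm), 0 = level, stops -0.26 and 0.38. Grows as the +y side (blue pad) goes down; the pointer leans to +y. A spring resists more the further it is pressed; pivot drag holds the plate where it is left (under 0.01 rad back on release). Blue pad: 8 N at first, up to 13 N near the mark; black pad back: 2 to 7 N.
- blue_top (a point): Centre of the upper face of the blue pad, a disc 30 mm in diameter and 5 mm thick on the plate's near left corner. In the plate it lies 33 mm to the -x side, 80 mm to the +y side of and 15 mm above the tilt axis's middle.
- black_top (a point): Centre of the upper face of the black rubber pad, a like disc on the near right corner (33 mm to -x, 80 mm to -y, 15 mm above the axis).
- pointer_tip (a point): Tip of the green pointer, a 4 mm wide needle that stands up from the tilt axis on the far side of the scale (stage x = 73 mm) and tilts with the plate; the tip is 95 mm from the axis and sweeps sideways along the stage's y.
- mark (a joint): Angle of the red mark on the scale in rad, in the same sense as the plate's tilt: the pointer stands at the middle of the mark when the two values are equal. Stays where it is unless pushed.
- mark_point (a point): Middle of the red mark (8 mm wide along the scale, so 4 mm or 0.042 rad to either side), 95 mm from the axis, in the plane in which the pointer tip moves: the pointer tip coincides with it when the tilt equals the mark.
- bone_mid (a point): Middle of the small pale bone, 115 mm long along y and about 22 mm high, held on the plate by two wire clips at stage x = 8 to 41 mm. This point is 24 mm to +x of the middle of the tilt axis and 21 mm above it when level. Not to be touched.
- loose_bone: Loose long bone, 160 mm along its x, 40 mm wide, 31 mm high, lying to the -y side of the stage; origin under its middle.
- jar: Loose jar 52 mm in diameter, 65 mm high with a red lid, standing to the +y side of the stage; origin at its foot.
- specimen_box: Loose pale see-through box with white lid and blue labels, 86 by 66 mm and 58 mm high, standing to the +y side of the stage; origin at its foot.

How it is judged (in metres and radians):
On the way:
1. the blue pad is pressed with the fingers (over 2 N) (contact force between the fingers and tilt_c2 above 2 N), for 0.1 s.
At the end, for the whole second after the job is handed in: the pointer tip is within 4 mm (half the mark's width) of the middle of the red mark and at rest, with the plate released (distance between pointer_tip and mark_point below 0.004 m and velocity of joint tilt between -0.02 and 0.02 rad/s); the robot touches nothing.
It fails at once if the clamped bone is touched (over 1 N) (contact force between anything else and tilt_c4 above 1 N or contact force between anything else and tilt_c5 above 1 N or contact force between anything else and tilt_c6 above 1 N or contact force between anything else and tilt_c7 above 1 N or contact force between anything else and tilt_c8 above 1 N).
It fails at once if the pointer is touched (over 0.5 N) (contact force between anything else and tilt_c9 above 0.5 N or contact force between anything else and tilt_c10 above 0.5 N).
It fails at once if the plate is gripped or hooked by its underside (over 1 N) (contact force between anything else and tilt_c1 above 1 N).
It fails at once if the red mark is shifted along the scale (over 2 mm) (distance of mark_point from where it was at the start of the episode above 0.002 m).
It fails at once if the loose bone, jar or box is moved or lifted (over 15 mm) (distance of any of loose_bone, jar, specimen_box from where it was at the start of the episode above 0.015 m).
It also fails if it takes over 35 s, if anything falls off the work surface, if the arm or the gripper's body presses on something with over 40 N, if the wrist force passes 120 N, or if a joint passes its speed limit or range.

## Robot

A 6-joint arm with a two-finger parallel gripper is mounted at the origin on the work surface. World frame = base frame: x ahead of the robot, y to its left, z up, the work surface at z = 0. Lengths are in mm, angles in rad, forces in N, time in s.
With the tool pointing down it reaches from about 275 to 750 mm from the base axis. Payload 10.2 kg.
Tool frame: the origin (TCP) lies between the finger pads; the fingertips stand 11 mm ahead of it and the grasp point (between the pads) lies 8 mm behind it; z points along the fingers, y is the line along which they close (so a half turn about z gives the same grasp; the last joint's range is limited). The gripper opens to 85 mm and grips with 20 to 120 N. Pads are 22 mm wide; open, the fingers measure 114 mm over their backs; the gripper's body (76 mm by 85 mm) begins 54 mm behind the grasp point. The pads swing forward as they close: fully open they stand 13 mm farther back than shut.
Start: joints at [-1.429, 0.313, 1.498, -0, 1.331, -0.223], TCP at [187.288, -490.463, 242.294] pointing down, gripper open.
Joint ranges: [-2.94, 2.94], [-0.97, 2.17], [0.19, 2.56], [-1.23, 4.37], [0.02, 3.11], [-2.88, 2.88]. Speed limits (rad/s): [2.39, 2.39, 3.01, 3.14, 3.14, 3.14].

## Interface

Orientations are given as a unit quaternion [w, x, y, z].
In Python, from rig import sense, eyes, finish_job gives the robot as it stands.
- The arm moves only by the shell command python3 -m jog 'ROWS' [FORCE]. ROWS is JSON, a list of rows, each a list of 7 numbers: the shift along the tool's x, y, z in m, then the turn, a rotation vector about the tool's x, y, z in rad, then the finger opening in m, from 0 to 0.0854. In form: [[dx, dy, dz, rx, ry, rz, gripper], ...]. A call has 1 to 5 rows; each row shifts and turns the commanded pose from where the row before left it, along the tool's axes as they then stand; what a row does not reach is not made up. A row lasts 1/10 s, in which the tool goes at most 50 mm and 8.59 degrees, less where a joint would pass 70% of its speed; a pose out of reach is approached as far as the arm can. A call is refused whole if a number of a shift passes 0.05 or a number of a turn 0.15, either way. A call with a gripper value outside its range is refused whole. The fingers move at their own pace and stop on an object; FORCE is the grip in N (left out, the last holds). Time passes only in rows, so rows that do not move let the fingers close. It gives the time, the measured TCP pose, the force, the opening and the grip force at its end, in the units of the state.
- sense(): the state, without advancing time (a new reading comes with each control period).
- eyes.capture(name): name is "scene" or "top"; returns the picture (480x640x3 uint8, red, green, blue); there is no depth.
- eyes.calibration(name): a dict with "fx", "fy", "cx", "cy" (pixels), "cam_to_world" (4x4, takes a point from camera to world coordinates). Camera axes: x right, y down, z forward; pixel columns grow to the right and rows downward; lengths in mm; the calibration is good to about 2 mm. A picture is of the moment at which its call begins. calibration takes no time and is no camera call.
- finish_job(): hands the job in; it is judged then, once.
The state is a dict: "time_s": time; "joints": joint angles; "dq": joint speeds; "tau": joint torques, N m; "eef_pos": TCP position; "ee_rot": TCP orientation; "force": force on the tool from outside, world axes, zero at the start; "wrist_torque": the same for the moment, N m; "grip_width": opening from 0.0 (shut) to 1.0 (fully open); "grip_force": force on a finger pad.
Only numpy, scipy, OpenCV 4.12 (cv2) and the standard library are available. Lean on these libraries where they do the work, as an engineer would, in place of code of your own. Each camera call takes 0.05 s, during which the arm holds its last target. There are 200 camera calls.

## Working session

There is one attempt and no reset: what is moved stays moved. The work goes in short steps, Python scripts to look and compute and a shell command to move; the robot and the scene stay as the last step left them, time stands still between calls to the robot, and variables do not carry over. Pictures are saved under pics/ and viewed, at most 10 in all, crops included, and the job is handed in when it is done.

```bash
mkdir -p pics; python3 - <<'E'
from rig import sense, eyes
import cv2,numpy as np
for n in("scene","top"):
    im=eyes.capture(n); cv2.imwrite(f"pics/{n}0.png",im[:,:,::-1]); c=eyes.calibration(n); print(n,c["fx"],c["cx"],c["cy"],np.round(c["cam_to_world"],3).tolist())
s=sense(); print(s)
E
```

```text
scene 596.4091634044252 324.58236350184126 248.1456020567 [[0.374, 0.752, -0.542, 1197.905], [0.927, -0.307, 0.213, -180.74], [-0.007, -0.583, -0.813, 1002.101], [0.0, 0.0, 0.0, 1.0]]
top 462.71749803099493 320.94369287441236 237.5453953503846 [[-0.02, -0.993, 0.113, 483.757], [-1.0, 0.021, 0.013, 17.329], [-0.015, -0.112, -0.994, 962.807], [0.0, 0.0, 0.0, 1.0]]
{'time_s': 0.1, 'joints': array([-1.42940770e+00,  3.13380410e-01,  1.49833317e+00, -3.71963850e-05,
        1.33102911e+00, -2.23394191e-01]), 'dq': array([ 0.00056208, -0.00091304, -0.00264701,  0.00064886, -0.00162793,
       -0.00027384]), 'tau': array([ 2.37765234e-03, -4.12901759e+01, -2.60138941e+01, -2.66509569e-04,
        3.02864966e-03,  3.71300899e-06]), 'eef_pos': array([ 187.24360258, -490.24231976,  241.809799  ]), 'ee_rot': array([-5.75279295e-04,  9.83411781e-01,  1.81386155e-01,  5.52246835e-06]), 'force': array([ 1.11294781,  0.13707611, -0.02616327]), 'wrist_torque': array([-0.01207663,  0.02161302,  0.02575129]), 'grip_force': 0.0, 'grip_width': 1.0039524935165367}
```

View pics/scene0.png

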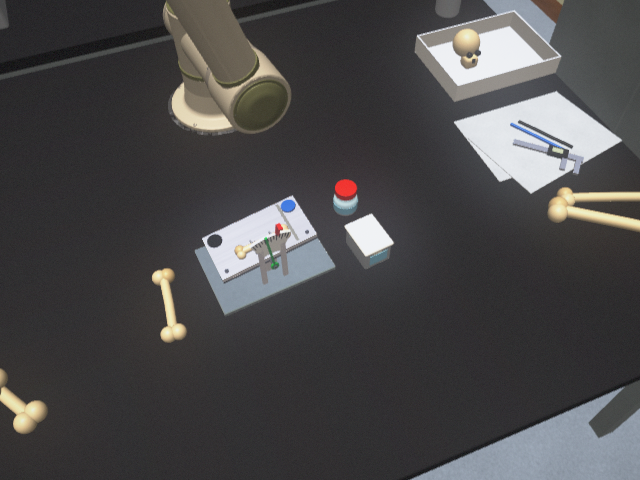

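View pics/top0.png

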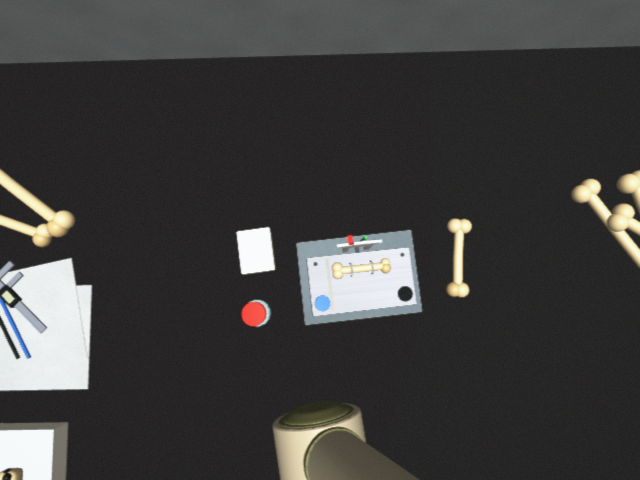

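The scene view shows the blue pad at (288,206), the black pad at (215,241), the red mark near (279,229) and the green pointer tip near (266,240). In the top view the blue pad is at (322,303), black at (405,293), red mark at (350,240) and green tip at (363,238).

```bash
cat > h.py <<'E'
import cv2,numpy as np
from rig import sense,eyes
from scipy.optimize import least_squares
W={"scene":(190,190,150,130),"top":(290,225,140,110)}
def mask(im,k):
    h=cv2.cvtColor(im,cv2.COLOR_RGB2HSV); H,S,V=[h[...,i].astype(int) for i in range(3)]
    return ({"blue":(abs(H-107)<10)&(S>150)&(V>100),"red":((H<6)|(H>174))&(S>170)&(V>90),
      "green":(abs(H-70)<22)&(S>110)&(V>40),"black":(V<50)&(S<90)}[k]).astype(np.uint8)
def blobs(im,n,k):
    x,y,w,h=W[n]; m=np.zeros(im.shape[:2],np.uint8); m[y:y+h,x:x+w]=mask(im,k)[y:y+h,x:x+w]
    N,l,st,c=cv2.connectedComponentsWithStats(m)
    return [(st[i].tolist(),c[i].round(1).tolist(),l==i) for i in np.argsort(-st[1:,4])+1 if st[i][4]>3]
def ray(n,p):
    c=eyes.calibration(n);T=np.array(c["cam_to_world"])
    d=T[:3,:3]@[(p[0]-c["cx"])/c["fx"],(p[1]-c["cy"])/c["fy"],1]; return T[:3,3],d/np.linalg.norm(d)
def plane(n,p,q,nv):
    o,d=ray(n,p); return o+d*(np.dot(np.array(q)-o,nv)/np.dot(d,nv))
def tri(ps):
    A=0;b=0
    for n,p in ps:
        o,d=ray(n,p);P=np.eye(3)-np.outer(d,d);A=A+P;b=b+P@o
    return np.linalg.solve(A,b)
E
python3 - <<'E'
from h import *
for n in W:
    im=cv2.imread(f"pics/{n}0.png")[:,:,::-1].copy()
    for k in("blue","red","green","black"): print(n,k,[b[:2] for b in blobs(im,n,k)[:3]])
    x,y,w,h=W[n]; cv2.imwrite(f"pics/{n}0c.png",cv2.resize(im[y:y+h,x:x+w,::-1],None,fx=4.5,fy=4.5,interpolation=2))
E
```

```text
scene blue [([281, 200, 14, 12, 127], [287.7, 205.4])]
scene red [([277, 224, 6, 6, 21], [279.0, 226.3]), ([335, 190, 5, 5, 18], [337.6, 191.6])]
scene green [([271, 262, 7, 6, 18], [273.6, 263.9]), ([265, 238, 2, 2, 4], [265.5, 238.5])]
scene black []
top blue []
top red [([347, 235, 6, 9, 33], [349.7, 238.6])]
top green [([362, 236, 5, 4, 13], [364.4, 237.5])]
top black [([290, 225, 140, 110, 5285], [361.9, 284.2]), ([399, 287, 12, 13, 125], [404.8, 293.3])]
```

View pics/scene0c.png

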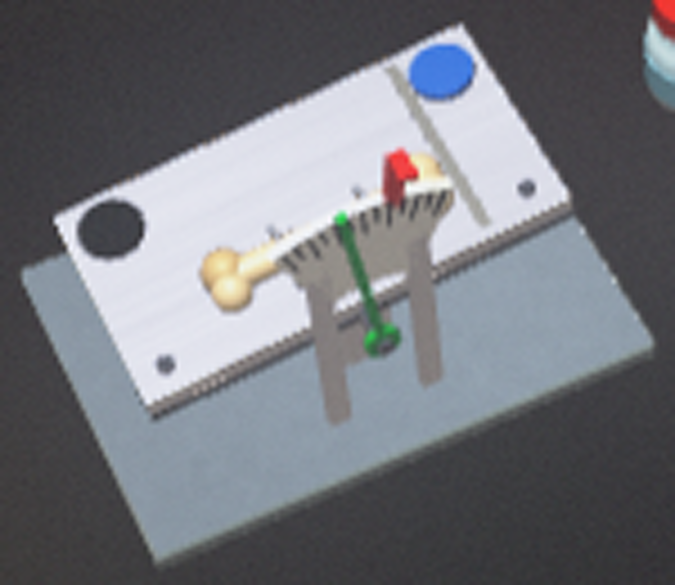

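The crop shows the needle pivot at scene (274.9,265), the tip at (265.8,238), and the red mark leaning to +y around (278,230). Blue and black pads are clear and well away from the bone.

```bash
cat >> h.py <<'E'
def stage(blue,black):  # level-ish plate: returns R,origin
    y=blue-black; yaw=np.arctan2(-y[0],y[1]); c,s=np.cos(yaw),np.sin(yaw)
    R=np.array([[c,-s,0],[s,c,0],[0,0,1]]); return yaw,R
def ang(n,p,R,o,x=73):
    q=R.T@(plane(n,p,o+R@[x,0,65],R[:,0])-o); return np.round(q,1),np.arctan2(q[1],q[2]-65)
E
python3 - <<'E'
from h import *
im={n:cv2.imread(f"pics/{n}0.png")[:,:,::-1].copy() for n in W}
h=cv2.cvtColor(im["top"],cv2.COLOR_RGB2HSV); print(h[303,322],h[293,405])
m=((abs(h[...,0].astype(int)-107)<15)&(h[...,1]>150))[290:320,305:345]
ys,xs=np.nonzero(m); bt=(xs.mean()+305,ys.mean()+290); print(bt,len(xs))
h=cv2.cvtColor(im["scene"],cv2.COLOR_RGB2HSV); m=(h[...,2]<70)[230:252,204:228].astype(np.uint8)
N,l,st,c=cv2.connectedComponentsWithStats(m);i=l[11,11]; ks=c[i]+[204,230]; print(ks,st[i])
B=tri([("scene",(287.7,205.4)),("top",bt)]);K=tri([("scene",ks),("top",(404.8,293.3))]);print(B,K,np.linalg.norm(B-K))
yaw,R=stage(B,K); o=(B+K)/2-R@[-33,0,80]; print("yaw",yaw,"o",o, "tilt from pads",np.arcsin((K-B)[2]/160)); o[2]=0
np.savez("st.npz",R=R,o=o)
for nm,p,x in[("pivot",(274.9,265.1),73),("tip",(265.8,238),73),("mark lo",(277.4,235.),71),("mark hi",(279,224.3),71),("mark mid",(278,229.5),71)]: print(nm,*ang("scene",p,R,o,x))
for nm,p in[("tip top",(364.4,237.5)),("mark top",(349.7,238.6))]: print(nm,*ang("top",p,R,o))
print("tri tip",R.T@(tri([("scene",(265.8,238)),("top",(364,237.5))])-o))
print("tri mark",R.T@(tri([("scene",(279,226.3)),("top",(349.7,238.6))])-o))
for n,c in(("scene",(345,186)),("top",(254,314))): print("jar lid",plane(n,c,[0,0,65],[0,0,1]))
print("box",plane("top",(256,250),[0,0,58],[0,0,1]), "blue",o+R@[-33,80,80])
E
```

```text
[105 137 251] [90  7 37]
(np.float64(nan), np.float64(nan)) 0
[216.01242236 241.00414079] [  0   0  24  22 483]
[nan nan nan] [ 474.99842376 -127.48235225   64.33901817] nan
yaw nan o [nan nan nan] tilt from pads nan
pivot [nan nan nan] nan
tip [nan nan nan] nan
mark lo [nan nan nan] nan
mark hi [nan nan nan] nan
mark mid [nan nan nan] nan
tip top [nan nan nan] nan
mark top [nan nan nan] nan
tri tip [nan nan nan]
tri mark [nan nan nan]
jar lid [440.606919   163.80880629  65.        ]
jar lid [440.51169356 160.7416729   65.        ]
box [564.44507713 157.49815295  58.        ] blue [nan nan 80.]<stdin>:5: RuntimeWarning: Mean of empty slice.
  ret = ret.dtype.type(ret / rcount)
```

```bash
sed -i 's/(S>150)&(V>100)/(S>90)\&(V>100)/' h.py; python3 - <<'E'
from h import *
im={n:cv2.imread(f"pics/{n}0.png")[:,:,::-1].copy() for n in W}
bs,bt=[blobs(im[n],n,"blue")[0] for n in W]; print(bs[:2],bt[:2])
B=tri([("scene",bs[1]),("top",bt[1])]);K=tri([("scene",(214.7,240.7)),("top",(404.8,293.3))]);print(B,K,np.linalg.norm(B-K))
yaw,R=stage(B,K); o=(B+K)/2-R@[-33,0,80]; print("yaw",yaw,"o",o, "tilt from pads",np.arcsin((K-B)[2]/160)); o[2]=0
np.savez("st.npz",R=R,o=o)
for nm,p,x in[("pivot",(274.9,265.1),73),("tip",(265.8,238),73),("mark lo",(277.4,235.),71),("mark hi",(279,224.3),71),("mark mid",(278,229.5),71)]: print(nm,*ang("scene",p,R,o,x))
for nm,p in[("tip top",(364.4,237.5)),("mark top",(349.7,238.6))]:
  q=plane("top",p,[0,0,160],[0,0,1]);print(nm,R.T@(q-o))
print("tri tip",R.T@(tri([("scene",(265.8,238)),("top",(364,237.5))])-o))
print("blue",o+R@[-33,80,80],"black",o+R@[-33,-80,80])
E
```

```text
([281, 200, 14, 12, 141], [287.6, 205.4]) ([315, 295, 15, 16, 183], [322.2, 302.9])
[459.83986232  29.76864993  84.18979095] [ 474.65207099 -128.53496568   65.41588112] 160.09964376418935
yaw 0.09329671423744838 o [500.10245024 -46.3088308   -5.19716397] tilt from pads -0.11760786671031812
pivot [73.   2.4 63.4] 2.164860490382808
tip [ 73.   -7.7 156. ] -0.08446372848191547
mark lo [ 71.   15.2 148.3] 0.18017924582019107
mark hi [ 71.   20.5 176.4] 0.1816451088070705
mark mid [ 71.   17.5 163.1] 0.176503947405446
tip top [ 72.68216697  -8.29963689 160.        ]
mark top [ 73.69698911  17.37404732 160.        ]
tri tip [ 73.18049899  -7.85650998 156.27507539]
blue [459.79305255  30.26892352  80.        ] black [ 474.69888077 -129.03523927   80.        ]
```

```bash
python3 -m jog '[[0.03,-0.026,0,0,0,0,0],[0.03,-0.026,0,0,0,0,0],[0.03,-0.026,0,0,0,0,0],[0.03,-0.026,0,0,0,0,0],[0.03,-0.026,0,0,0,0,0]]' 40 >/dev/null
python3 -m jog '[[0.03,-0.026,0,0,0,0,0],[0.03,-0.026,0,0,0,0,0],[0.03,-0.026,0,0,0,0,0],[0.03,-0.026,0,0,0,0,0],[0.03,-0.026,0,0,0,0,0]]'
python3 -m jog '[[0.03,-0.026,0,0,0,0,0],[0.03,-0.026,0,0,0,0,0],[0.03,-0.026,0,0,0,0,0],[0.03,-0.026,0,0,0,0,0],[0,0,0,0,0,0,0]]'
```

```text
time_s: 1.1
eef_pos: [375.1, -138.9, 242.2]
ee_rot: [-0.0, 0.983, 0.181, -0.0]
force: [0.8, -0.8, -0.2]
grip_width: -0.001
grip_force: 0.0
time_s: 1.6
eef_pos: [450.7, 2.7, 241.9]
ee_rot: [-0.0, 0.983, 0.184, -0.0]
force: [-0.8, -0.1, -0.1]
grip_width: -0.0
grip_force: 0.0
```

```bash
python3 -m jog '[[0.018,-0.022,0,0,0,0,0],[0,0,0.04,0,0,0,0],[0,0,0.04,0,0,0,0],[0,0,0.035,0,0,0,0],[0,0,0,0,0,0,0]]'
python3 - <<'E'
from h import *
im=eyes.capture("scene"); x,y=210,130
a=cv2.resize(im[y:y+140,x:x+160,::-1],None,fx=4,fy=4,interpolation=2); im=eyes.capture("top")
b=cv2.resize(im[220:360,280:440,::-1],None,fx=2.4,fy=2.4,interpolation=2)
cv2.imwrite("pics/c1.png",a);cv2.imwrite("pics/c1t.png",b)
E
```

```text
time_s: 2.1
eef_pos: [456.3, 26.3, 123.9]
ee_rot: [-0.002, 0.983, 0.181, -0.004]
force: [-0.3, 0.2, 1.5]
grip_width: -0.0
grip_force: 0.0
```

View pics/c1.png

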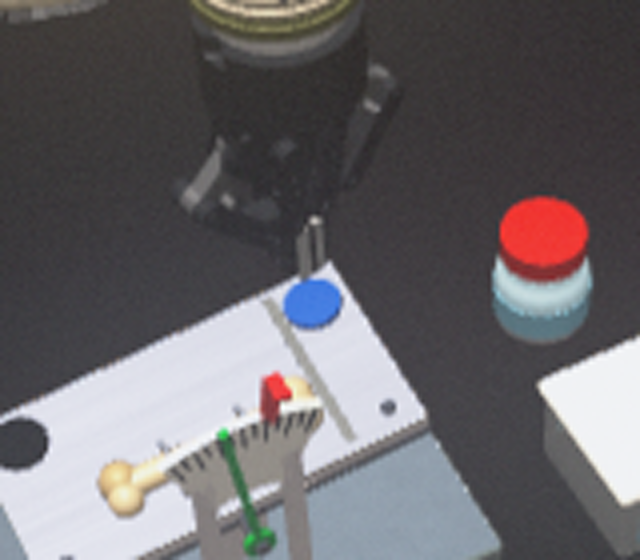

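The closed fingertips are at crop (312,275), just above the blue pad at (312,303), as expected. I'll press down slowly.

```bash
python3 -m jog '[[0.003,-0.002,0.01,0,0,0,0],[0,0,0.008,0,0,0,0],[0,0,0.004,0,0,0,0],[0,0,0.004,0,0,0,0],[0,0,0,0,0,0,0]]'
python3 -m jog '[[0,0,0.004,0,0,0,0],[0,0,0.004,0,0,0,0],[0,0,0.003,0,0,0,0],[0,0,0,0,0,0,0],[0,0,0,0,0,0,0]]'
cat > m.py <<'E'
from h import *
import sys
z=np.load("st.npz");R,o=z["R"],z["o"]; s=sense(); print(s["eef_pos"].round(1),s["force"].round(1))
im=eyes.capture("scene"); cv2.imwrite(f"pics/{sys.argv[1]}.png",cv2.resize(im[190:280,220:340,::-1],None,fx=6,fy=6,interpolation=2))
h=cv2.cvtColor(im,cv2.COLOR_RGB2HSV).astype(int)[215:275,250:300]
g=(abs(h[...,0]-70)<25)&(h[...,1]>80)
ys,xs=np.nonzero(g); P=np.c_[xs+250.,ys+215.]
Q=np.array([ang("scene",p,R,o)[0] for p in P]); k=Q[:,2]>110
print("needle",np.arctan((Q[k,1]-2.4).mean()/(Q[k,2]-64).mean()),"n",k.sum(),"tip z",Q[:,2].max())
r=((h[...,0]<6)|(h[...,0]>174))&(h[...,1]>150); ys,xs=np.nonzero(r)
Q=np.array([ang("scene",(x+250,y+215),R,o,71)[0] for x,y in zip(xs,ys)]);print("mark",np.arctan((Q[:,1].mean()-2.4)/(Q[:,2].mean()-64)),len(xs),Q[:,2].min(),Q[:,2].max())
E
python3 m.py p1
```

```text
time_s: 2.7
eef_pos: [460.8, 29.3, 101.0]
ee_rot: [-0.0, 0.983, 0.181, -0.0]
force: [0.0, -0.5, 0.1]
grip_width: 0.001
grip_force: 0.0
time_s: 3.2
eef_pos: [461.3, 29.7, 90.9]
ee_rot: [-0.0, 0.983, 0.181, 0.001]
force: [-0.1, 3.8, 4.9]
grip_width: 0.002
grip_force: 2.9
[461.3  29.7  90.9] [-0.1  3.8  4.9]
needle -0.0033652159699828718 n 34 tip z 159.6
mark 0.1618938023187463 27 161.1 179.4
```

```bash
python3 -m jog '[[0,0,0.004,0,0,0,0],[0,0,0.004,0,0,0,0],[0,0,0.003,0,0,0,0],[0,0,0.001,0,0,0,0],[0,0,0,0,0,0,0]]'
python3 m.py p2
```

```text
time_s: 3.75
eef_pos: [461.3, 30.4, 79.1]
ee_rot: [-0.001, 0.983, 0.181, 0.001]
force: [-1.5, 9.9, 9.6]
grip_width: 0.001
grip_force: 5.7
[461.3  30.4  79.1] [-1.5  9.9  9.6]
needle 0.15642406966872133 n 49 tip z 158.9
mark 0.16104511321034465 27 161.1 179.4
```

View pics/p2.png

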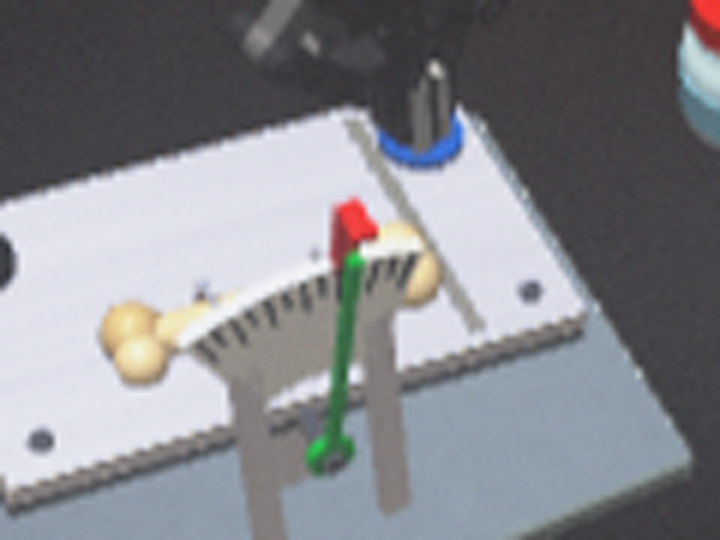

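The needle is now essentially at the mark; I'll zoom in on the mark to tell its front face from its side face.

```bash
python3 - <<'E'
import cv2,numpy as np
from h import *
a=cv2.imread("pics/scene0.png")[215:245,258:298]; im=eyes.capture("scene"); b=im[215:245,258:298,::-1]
cv2.imwrite("pics/z.png",np.hstack([cv2.resize(q,None,fx=10,fy=10,interpolation=cv2.INTER_NEAREST) for q in(a,b)]))
z=np.load("st.npz");R,o=z["R"],z["o"]; c=eyes.calibration("scene");T=np.linalg.inv(c["cam_to_world"])
def pj(x,y,zz):
    p=T[:3,:3]@(o+R@[x,y,zz])+T[:3,3]; return [round(float(c["fx"]*p[0]/p[2]+c["cx"]),1),round(float(c["fy"]*p[1]/p[2]+c["cy"]),1)]
for x in(63,70):
  for r in(85,95,112): print(x,r,[pj(x,2.4+r*np.sin(.16)+w*np.cos(.16),64+r*np.cos(.16)-w*np.sin(.16)) for w in(-4,4)])
E
```

```text
63 85 [[273.9, 232.4], [278.0, 231.2]]
63 95 [[274.3, 228.8], [278.4, 227.6]]
63 112 [[275.0, 222.4], [279.1, 221.2]]
70 85 [[275.5, 235.2], [279.6, 234.0]]
70 95 [[275.9, 231.5], [280.0, 230.3]]
70 112 [[276.7, 225.2], [280.8, 224.0]]
```

View pics/z.png

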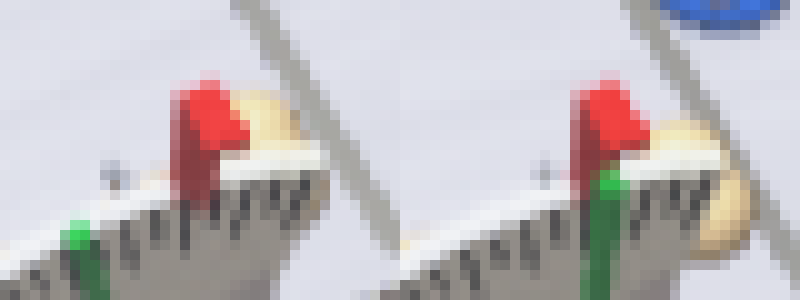

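```bash
python3 -m jog '[[0,0,0.0005,0,0,0,0],[0,0,0,0,0,0,0],[0,0,-0.005,0,0,0,0],[0,0,-0.015,0,0,0,0],[0,0,-0.04,0,0,0,0]]'
python3 -m jog '[[-0.03,0,-0.035,0,0,0,0],[-0.04,0,0,0,0,0,0],[0,0,0,0,0,0,0],[0,0,0,0,0,0,0]]'
python3 m.py p3; python3 - <<'E'
from h import *
z=np.load("st.npz");R,o=z["R"],z["o"]
for p in[(276,223.5),(280,223),(279.5,230),(283,229)]: print((R.T@(plane("scene",p,[0,0,176],[0,0,1])-o)).round(1))
im=eyes.capture("top"); cv2.imwrite("pics/t3.png",cv2.resize(im[225:260,330:385,::-1],None,fx=14,fy=14,interpolation=0))
E
```

```text
time_s: 4.35
eef_pos: [459.3, 29.3, 136.4]
ee_rot: [-0.001, 0.983, 0.181, -0.003]
force: [0.7, 0.8, 0.3]
grip_width: 0.0
grip_force: 0.0
time_s: 4.75
eef_pos: [395.4, 4.0, 173.2]
ee_rot: [0.0, 0.984, 0.181, 0.0]
force: [0.3, -0.3, -0.2]
grip_width: 0.002
grip_force: 0.0
[395.4   4.  173.2] [ 0.3 -0.3 -0.2]
needle 0.16145829631614475 n 51 tip z 158.9
mark 0.16223157057473783 26 161.1 179.4
[ 66.7  16.6 176. ]
[ 68.9  23.3 176. ]
[ 82.6  16.  176. ]
[ 83.4  22.4 176. ]
```

View pics/t3.png

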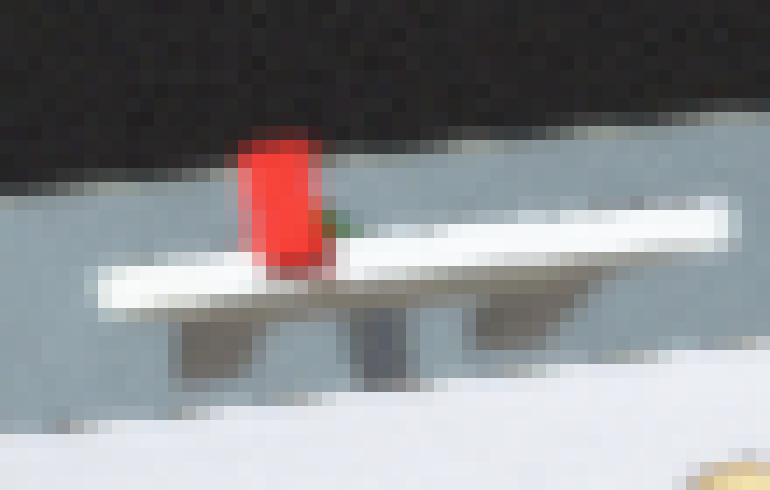

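View pics/p3.png

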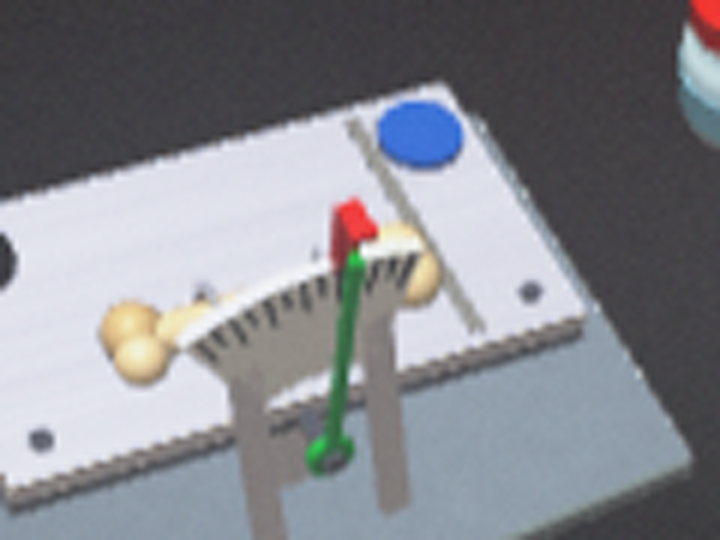

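The needle sits under the red cap in both views: needle at about 0.161 rad, mark at 0.153–0.162, with a tolerance of ±0.042. The plate has been released and the arm is clear.

```bash
python3 -c "
from rig import finish_job; print(finish_job())"
```

```text
the job is handed in; nothing more can be done
None
```

I pressed the blue pad once and released it; the pointer came to rest at about 0.161 rad with the mark measured at 0.153–0.162 rad, within the ±0.042 tolerance, and I handed the job in at about 5 s with the arm clear (no verdict was returned).

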